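# Shift a gear selector on the bench into third through its H gate

### The job

The tractor gear selector is set up on the bench to have the switch of its third gear measured. Its lever now stands somewhere in the left-hand channel of the open H gate, in first, in second or between: with a fingertip or the outside of the fingers push the lever into line with the cross slot, push it across to the right-hand channel, then push it forward (away from you) until it is fully home at the end of third, the far right-hand slot with three dots, and leave it there. Only push: do not take the lever between the fingers or force it hard against the gate, and leave the loose tools and spacers lying round the selector where they are.

Things in the scene. Friction and masses are not known exactly. Their poses are not given: they have to be found in the camera images.
- selector: Gear selector unit, fixed: grey ribbed cast housing (about 110 x 95 mm) on a 150 (x) x 130 (y) mm dark steel plate with four feet; black switch box with a round metal socket on its right-hand side; flat steel gate plate on top (see gate_centre). Origin: centre of its underside, on the bench; x points forward (away from the operator), y to the left, z up.
- gate_centre (a point): Centre of the H opening, on the gate plate's upper face, 98 mm above the bench; axes as the selector's. Plate 104 (x) x 88 (y) x 6 mm. Two channels along x, 14 mm wide, at y = +14 mm (left) and -14 mm (right), each ending at x = +28 and -28 mm, joined at x = 0 by a cross slot 14 mm wide. The tongues between the channels have round ends.
- third_dots (a point): Middle of the three dots drilled in the gate plate just beyond the end of third, the far right-hand slot (36 mm forward and 14 mm right of gate_centre). One dot marks first (far left), two second (near left), four fourth (near right). Dots 3 mm wide.
- gear_lever: The lever: upright 10 mm steel rod through the gate, with a black pear-shaped knob. Origin: the pivot, inside the housing 25 mm above the selector's origin; z up along the rod. Bare rod from the gate to 118 mm from the pivot, collar and knob from there to 175 mm. It stays where it is left, held by friction (about 1.5 N at the knob moves it); the gate's walls stop and guide the rod.
- knob_centre (a point): Point inside the knob on the lever's axis, 152 mm from the pivot, where the knob is 38 mm thick; moves with the lever.
- gate_across (a joint): Sideways angle a of the lever (rad), about the selector's x axis: 0 in the middle of the cross slot, positive to the right (-y). The left channel holds it between about -0.21 and -0.18, the right one between 0.18 and 0.21. It can pass from one to the other only while gate_shift is about 0.
- gate_shift (a joint): Fore-and-aft angle b of the lever (rad): 0 in line with the cross slot (free play 0.03 either way), positive forward; fully home about +0.30 in first and third, -0.30 in second and fourth. At the start anywhere from -0.29 to 0.29. A point r up the lever lies at (r sin b, -r sin a cos b, 25 mm + r cos a cos b) in the selector's frame, a being gate_across.
- driver_cross: Loose screwdriver with grey handle, 161 mm long, lying to the right of the selector; origin under its middle. Bystander.
- marker_black: Loose felt marker, 126 mm long, 13 mm high, lying to the left of the selector; origin under its middle. Bystander.
- standoff_1: Loose hexagonal spacer, 10 mm across, 22 mm high, standing to the left of the selector's far left corner; origin in its foot. Bystander.
- standoff_2: A second such spacer beside the first. Bystander.
- needle_pliers: Loose needle pliers, 134 x 43 x 11 mm, lying in front of the selector, on the robot's side; origin under the middle. Bystander.

How it is judged:
On the way:
1. the lever has come across into the right-hand channel (value of joint gate_across above 0.14 rad and value of joint gate_shift below 0.2 rad), for 0.05 s.
At the end, for the whole second after the job is handed in: The lever stands at rest in third, the far right-hand slot: gate_across above 0.15 and gate_shift above 0.265 rad (about 6 mm short of home at the knob is allowed); the loose things lie within 20 mm of where they were (value of joint gate_across above 0.15 rad and value of joint gate_shift above 0.265 rad and velocity of joint gate_shift between -0.05 and 0.05 rad/s and distance of each of driver_cross, marker_black, standoff_1, standoff_2, needle_pliers from where it was at the start of the episode below 0.02 m); the robot touches nothing.
It fails at once if the lever is taken between the fingers (the grasp point is within 9 mm of the lever's axis, along the bare rod or the knob) (x of the grasp point in the frame of gear_lever between -0.009 and 0.009 m and y of the grasp point in the frame of gear_lever between -0.009 and 0.009 m and z of the grasp point in the frame of gear_lever between 0.05 and 0.185 m).
It fails at once if the lever is forced: pushed with more than 60 N (contact force between any of the fingers, the arm and gear_lever above 60 N).
It fails at once if a loose thing round the selector is lifted or moved by more than 20 mm (distance of any of driver_cross, marker_black, standoff_1, standoff_2, needle_pliers from where it was at the start of the episode above 0.02 m).
It also fails if it takes over 58 s, if anything falls off the work surface, if the arm or the gripper's body presses on something with over 40 N, if the wrist force passes 120 N, or if a joint passes its speed limit or range.

### The arm

A 7-joint arm with a two-finger parallel gripper is mounted at the origin on a cart in front of the work surface, level with it; the furniture and walls round the work are solid. World frame = base frame: x ahead of the robot, y to its left, z up, the work surface at z = 0. Lengths are in m, angles in rad, forces in N, time in s.
With the tool pointing down it reaches from about 0.4 to 0.85 m from the base axis. Payload 10.4 kg.
Tool frame: the origin (TCP) lies midway between the tips of the shut fingers; the grasp point (between the pads) lies 19 mm behind it; z points along the fingers, y is the direction in which the jaws open and shut (so a half turn about z gives the same grasp; the last joint's range is limited). The gripper opens to 87 mm and grips with 3 to 60 N. Pads are 19 mm wide; open, the fingers measure 117 mm over their backs; the gripper's body (75 mm by 190 mm) begins 51 mm behind the grasp point.
Start: joints at [-1.177, 0.332, -0.065, 1.46, 0.022, 1.35, -0.088], TCP at [0.253, 0.572, 0.223] pointing down, gripper open.
Joint ranges: [-2.6, 2.6], [-0.5, 2.12], [-1.47, 1.34], [0.16, 2.42], [-1.27, 4.41], [0.06, 2.06], [-2.6, 2.6]. Speed limits (rad/s): [2.22, 2.22, 2.79, 2.79, 3.14, 3.14, 3.14].

### API

Orientations are given as a unit quaternion [x, y, z, w].
In Python, from bench import r gives the robot as it stands.
- The arm moves only by the tool step_arm, never from a script. Its argument "increments" is a list of rows, each a list of 2 entries, a list of its own where there are three numbers: the shift along the tool's x, y, z in m, then the turn, a rotation vector about the tool's x, y, z in rad. A call has 1 to 5 rows; each row is the pose to reach, as a shift and turn from the pose measured when the call began, along the tool's axes at that moment; what a row does not reach only later rows make up. A row lasts 1/10 s, in which the tool goes at most 50 mm and 8.59 degrees, less where a joint would pass 70% of its speed; a pose out of reach is approached as far as the arm can. A call with a gripper value outside its range is refused whole. "hand" is the closure, from -1 (fully open) to 1 (shut), so that 0 is half open, set as the call begins (left out, the last holds). The fingers move at their own pace and stop on an object; "grip_force" is the grip in N (left out, the last holds). Time passes only in rows, so rows that repeat a pose let the fingers close. It gives the time, the measured TCP pose, the force and the opening at its end, in the units of the state.
- r.read_state(): the state, without advancing time (a new reading comes with each control period).
- r.camera(name): name is "side" or "top" or "wrist"; returns a dict with "pixels" (420x560x3 uint8, blue, green, red), "camera_matrix" (3x3 intrinsics, pixels), "extrinsics" (4x4, takes a point from camera to world coordinates). Camera axes: x right, y up, looking along -z (the intrinsics and any distortion apply to the point x, -y, -z); pixel columns grow to the right and rows downward; lengths in m; the calibration is good to about 2 mm. A picture is of the moment at which its call begins. There is no depth.
- r.close_job(): hands the job in, once; it reports no verdict.
The state is a dict: "time": time; "joint_positions": joint angles; "joint_vel": joint speeds; "joint_torque": joint torques, N m; "ee_pos": TCP position; "eef_rot": TCP orientation; "ft_force": force on the tool from outside, world axes, zero at the start; "torque": the same for the moment, N m; "width": finger opening in m.
Only numpy, scipy, OpenCV 4.12 (cv2) and the standard library are available. Lean on these libraries where they do the work, as an engineer would, in place of code of your own. Each camera call takes 0.05 s, during which the arm holds its last target.

## Working session

There is one attempt and no reset: what is moved stays moved. The work goes in short steps, Python scripts to look and compute and a tool call to move; the robot and the scene stay as the last step left them, time stands still between calls to the robot, and variables do not carry over. Pictures are saved under pics/ and viewed, and the job is handed in when it is done.

Besides the shell and the picture viewer there is one more tool, called after "Emit:" as a command line: name --argument value ..., lists and objects as JSON in quotes. step_arm: Moves the arm, as the interface text tells. Its arguments: {"type":"object","properties":{"increments":{"type":"array"},"hand":{"type":"number"},"grip_force":{"type":"number"}},"required":["increments"]}

```bash
ls; mkdir -p pics
python3 - <<'E'
from bench import r
import cv2,numpy as np
s=r.read_state()
for k in s: print(k,np.round(s[k],4))
for n in ["side","top","wrist"]:
    c=r.camera(n); cv2.imwrite(f"pics/{n}0.png",c["pixels"]); print(n,np.round(c["camera_matrix"],1).tolist(),np.round(c["extrinsics"],4).tolist(),[k for k in c])
E
```

```text
pics
time 0.0
joint_positions [-1.1766  0.3329 -0.0647  1.4609  0.0216  1.3499 -0.0885]
joint_vel [-0.0008  0.0003 -0.0015 -0.0001  0.001   0.0011 -0.0014]
joint_torque [-9.00000e-04 -6.23243e+01  2.43000e-02 -3.89922e+01 -6.15000e-02
  3.94000e-02  1.00000e-04]
ee_pos [0.2529 0.5712 0.2218]
eef_rot [ 2.069e-01  9.784e-01 -7.000e-04 -1.000e-04]
ft_force [-0.2431 -0.3412 -1.0423]
torque [-0.0345  0.0028 -0.0447]
width 0.0869
side [[482.7, 0.0, 286.2], [0.0, 482.7, 211.0], [0.0, 0.0, 1.0]] [[-0.9369, 0.2181, -0.2733, 0.3258], [-0.3496, -0.5918, 0.7263, 0.5888], [-0.0033, 0.776, 0.6307, 0.6648], [0.0, 0.0, 0.0, 1.0]] ['pixels', 'camera_matrix', 'extrinsics']
top [[447.6, 0.0, 281.8], [0.0, 447.6, 203.8], [0.0, 0.0, 1.0]] [[0.0094, 0.9963, -0.085, 0.4563], [-0.9998, 0.0081, -0.0163, -0.0152], [-0.0155, 0.0851, 0.9962, 1.0163], [0.0, 0.0, 0.0, 1.0]] ['pixels', 'camera_matrix', 'extrinsics']
wrist [[344.5, 0.0, 279.1], [0.0, 344.5, 215.0], [0.0, 0.0, 1.0]] [[0.4052, -0.8839, -0.2338, 0.1889], [0.9142, 0.3913, 0.1051, 0.5994], [-0.0015, -0.2563, 0.9666, 0.3847], [0.0, 0.0, 0.0, 1.0]] ['pixels', 'camera_matrix', 'extrinsics']
```

View pics/side0.png

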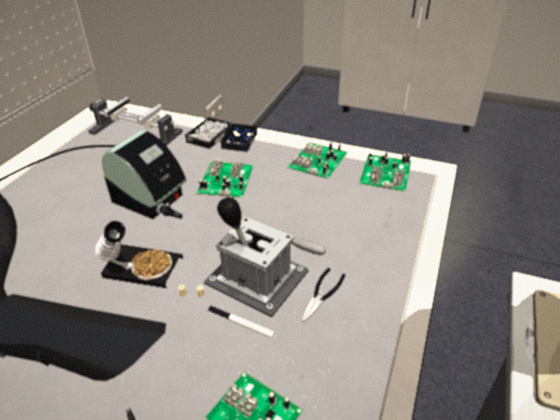

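View pics/top0.png

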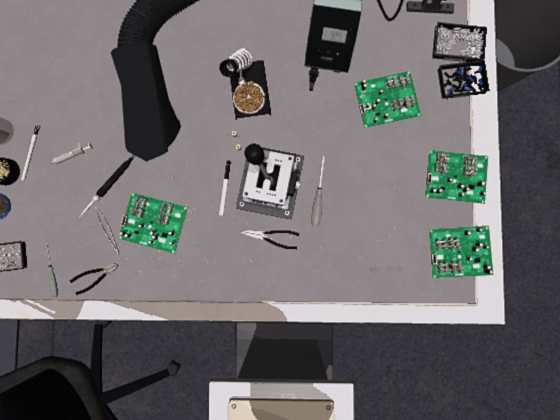

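Run:
```python
import cv2
a=cv2.imread('pics/top0.png')[100:300,180:400]
cv2.imwrite('pics/top0c.png',cv2.resize(a,None,fx=3.4,fy=3,interpolation=cv2.INTER_CUBIC) if 0 else cv2.resize(a,None,fx=3,fy=3,interpolation=cv2.INTER_CUBIC))
a=cv2.imread('pics/side0.png')[100:300,180:400]
cv2.imwrite('pics/side0c.png',cv2.resize(a,None,fx=3,fy=3,interpolation=cv2.INTER_CUBIC))
```

```text
(no output)
```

View pics/top0c.png

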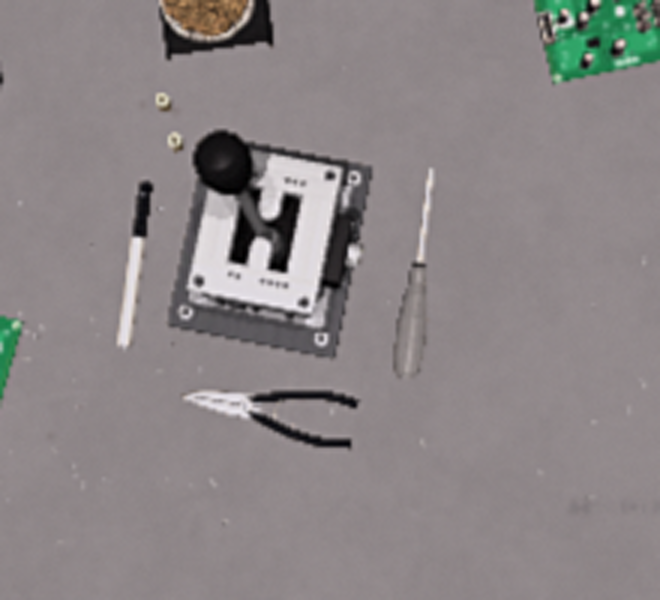

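View pics/side0c.png

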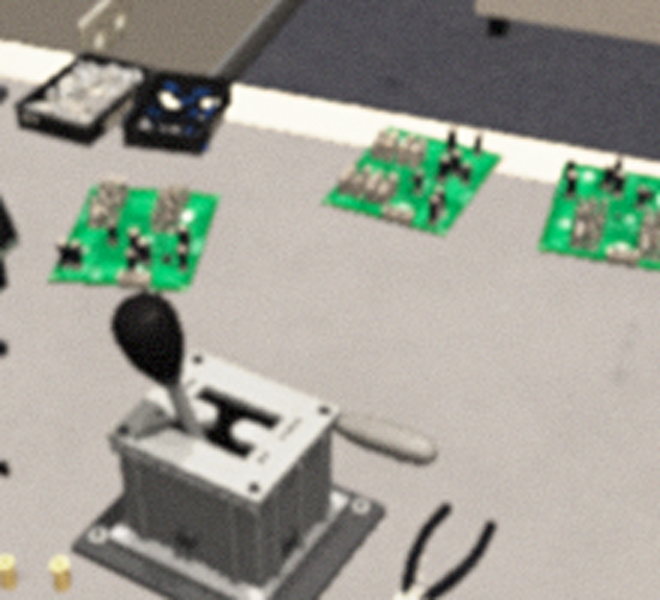

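View pics/wrist0.png

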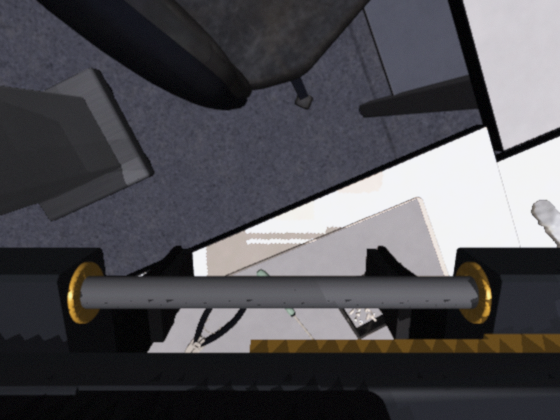

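```bash
cat > h.py <<'E'
import numpy as np,json,cv2
from bench import r
def snap(n,f):
    c=r.camera(n); cv2.imwrite(f,c["pixels"]); return c
def ray(c,u,v):
    K=np.array(c["camera_matrix"]);E=np.array(c["extrinsics"])
    d=np.linalg.solve(K,[u,v,1]); return E[:3,3],E[:3,:3]@np.array([d[0],-d[1],-d[2]])
def atz(c,u,v,z):
    o,d=ray(c,u,v); return o+d*(z-o[2])/d[2]
def proj(c,p):
    K=np.array(c["camera_matrix"]);E=np.array(c["extrinsics"])
    q=E[:3,:3].T@(np.atleast_2d(p)-E[:3,3]).T; q=K@np.array([q[0],-q[1],-q[2]]); return (q[:2]/q[2]).T
E
python3 - <<'E'
from h import *
from scipy.optimize import least_squares
t=snap("top","pics/t.png");s=snap("side","pics/s.png")
px=np.array([[295,181],[234,275],[274,283]])/3+[180,100]
G=np.array([[36,-14],[-36,14],[-36,-14]])/1000
W=np.array([atz(t,u,v,.098)[:2] for u,v in px])
def f(p):
    c,s_=np.cos(p[2]),np.sin(p[2]); return (G@np.array([[c,s_],[-s_,c]])+p[:2]-W).ravel()
o=least_squares(f,[.45,0,0]); print(o.x,o.fun*1000); x,y,th=o.x
def w(p):
    p=np.atleast_2d(p); c,s_=np.cos(th),np.sin(th); return np.c_[x+c*p[:,0]-s_*p[:,1],y+s_*p[:,0]+c*p[:,1],p[:,2]]
pts={'dots3':[.036,-.014,.098],'d4':[-.036,-.014,.098],'d2':[-.036,.014,.098],'cnr_nl':[-.052,.044,.098],'cnr_nr':[-.052,-.044,.098],'cnr_fr':[.052,-.044,.098],'bfl':[.075,.065,0],'bnr':[-.075,-.065,0]}
for b in(.2,.25,.3): pts['knob%.2f'%b]=[.152*np.sin(b),-.152*np.sin(-.195)*np.cos(b),.025+.152*np.cos(.195)*np.cos(b)]
for k,v in pts.items():
    print(k,np.round((proj(s,w(v))-[180,100])*3),np.round((proj(t,w(v))-[180,100])*3),np.round(w(v),3))
E
```

```text
[ 0.59215175  0.02845327 -0.19056775] [-0.26562769  0.10750012  0.12211364 -0.11717812  0.14351412  0.00967802]
dots3 [[192. 385.]] [[295. 181.]] [[0.625 0.008 0.098]]
d4 [[295. 428.]] [[274. 283.]] [[0.554 0.022 0.098]]
d2 [[268. 457.]] [[234. 275.]] [[0.559 0.049 0.098]]
cnr_nl [[263. 500.]] [[187. 289.]] [[0.549 0.082 0.098]]
cnr_nr [[345. 407.]] [[312. 314.]] [[ 0.533 -0.005  0.098]]
cnr_fr [[199. 348.]] [[342. 167.]] [[ 0.635 -0.025  0.098]]
bfl [[ 75. 556.]] [[207. 136.]] [[0.678 0.078 0.   ]]
bnr [[392. 517.]] [[335. 360.]] [[ 0.506 -0.021  0.   ]]
knob0.20 [[147. 331.]] [[225. 156.]] [[0.627 0.051 0.171]]
knob0.25 [[137. 329.]] [[228. 146.]] [[0.634 0.049 0.169]]
knob0.30 [[127. 327.]] [[231. 136.]] [[0.642 0.048 0.167]]
```

Run:
```python
from h import *
t=snap("top","pics/t.png");s=snap("side","pics/s.png")
# side nozzle corner end (165,325),(110,378) ; top (150,158),(180,128)
def tri(a,b):
    o1,d1=ray(t,*a);o2,d2=ray(s,*b)
    A=np.c_[d1,-d2]; k=np.linalg.lstsq(A,o2-o1,rcond=None)[0]
    p,q=o1+k[0]*d1,o2+k[1]*d2; return (p+q)/2,np.linalg.norm(p-q)
for a in[(150,158),(180,128),(132,150)]:
    for b in[(165,325),(110,378),(160,345)]: print(a,b,*tri(a,b))
for z in(0,.1,.2,.3,.4): print(z,atz(t,150,158,z),atz(t,180,128,z))
```

```text
(150, 158) (165, 325) [0.62207758 0.26417458 0.13582438] 0.0018580569091888055
(150, 158) (110, 378) [0.66498152 0.30842653 0.0484979 ] 0.06143445108437796
(150, 158) (160, 345) [0.6289419  0.27514556 0.10199052] 0.002976807292406029
(180, 128) (165, 325) [0.68598098 0.21816386 0.0569474 ] 0.03473973001200805
(180, 128) (110, 378) [ 0.74908283  0.2636945  -0.06632039] 0.03108193724135221
(180, 128) (160, 345) [0.69688973 0.2288943  0.01385339] 0.035084417849333756
(132, 150) (165, 325) [0.61929262 0.28448533 0.16578465] 0.024572113048080525
(132, 150) (110, 378) [0.66193706 0.32832904 0.08029087] 0.02913870735777356
(132, 150) (160, 345) [0.62572051 0.29564084 0.13472701] 0.024479277786070473
0 [0.64664571 0.3067842  0.        ] [0.71758074 0.23926469 0.        ]
0.1 [0.62791263 0.27510699 0.1       ] [0.691868   0.21423107 0.1       ]
0.2 [0.60917955 0.24342979 0.2       ] [0.66615527 0.18919746 0.2       ]
0.3 [0.59044647 0.21175259 0.3       ] [0.64044253 0.16416384 0.3       ]
0.4 [0.5717134  0.18007539 0.4       ] [0.6147298  0.13913023 0.4       ]
```

Run:
```python
import cv2
a=cv2.imread('pics/side0.png')[180:420,0:250]
cv2.imwrite('pics/side0d.png',cv2.resize(a,None,fx=2.5,fy=2.5,interpolation=cv2.INTER_CUBIC))
```

```text
(no output)
```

View pics/side0d.png

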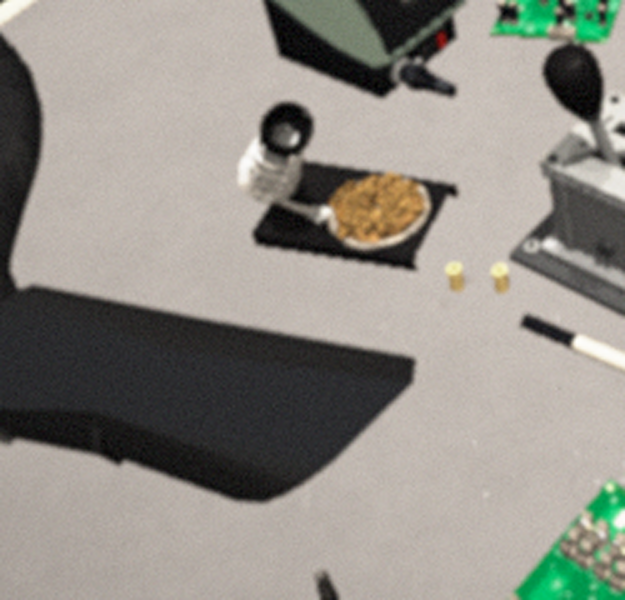

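Emit:
step_arm --increments '[[[-0.032,-0.019,-0.01],[0,0,0.13]],[[-0.064,-0.038,-0.02],[0,0,0.26]],[[-0.096,-0.057,-0.03],[0,0,0.39]],[[-0.128,-0.076,-0.04],[0,0,0.52]],[[-0.16,-0.095,-0.048],[0,0,0.65]]]' --hand 1 --grip_force 20

```text
time: 0.85
ee_pos: [0.3616, 0.4186, 0.2712]
eef_rot: [0.511, 0.86, 0.0, -0.0]
ft_force: [-0.5, 0.1, 0.7]
width: 0.0551
```

```bash
cat >> h.py <<'E'
from scipy.spatial.transform import Rotation as R
C=np.array([.592,.0285]);TH=-.1906
def sel(x,y): 
    c,s=np.cos(TH),np.sin(TH); return np.array([C[0]+c*x-s*y,C[1]+s*x+c*y])
def plan(goal,pos=None,rot=None):
    s=r.read_state(); pos=s["ee_pos"] if pos is None else pos; rot=s["eef_rot"] if rot is None else rot
    Rm=R.from_quat(rot); yd=np.array([np.cos(TH),np.sin(TH),0]); zd=np.array([0,0,-1]); xd=np.cross(yd,zd)
    G=R.from_matrix(np.c_[xd,yd,zd])
    print("d",np.round(Rm.inv().apply(np.array(goal)-pos),4),"rv",np.round((Rm.inv()*G).as_rotvec(),3), "t",s["time"],"F",np.round(s["ft_force"],1))
def insel():
    s=r.read_state(); d=s["ee_pos"][:2]-C; c,q=np.cos(TH),np.sin(TH)
    print("tcp in sel",np.round([c*d[0]+q*d[1],-q*d[0]+c*d[1],s["ee_pos"][2]],4))
E
python3 - <<'E'
from h import *
plan([.45,.22,.27]); print(sel(.075,.03),sel(-.07,.1))
E
```

```text
d [-0.2167 -0.0173  0.0011] rv [ 0.    -0.     0.689] t 0.85 F [-0.5  0.1  0.7]
[0.67132525 0.04374812] [0.54221245 0.13995044]
```

Emit:
step_arm --increments '[[[-0.043,-0.003,0],[0,0,0.13]],[[-0.086,-0.006,0],[0,0,0.26]],[[-0.13,-0.01,0],[0,0,0.39]],[[-0.173,-0.014,0],[0,0,0.52]],[[-0.217,-0.017,0],[0,0,0.65]]]'

```text
time: 1.35
ee_pos: [0.4508, 0.2182, 0.2713]
eef_rot: [0.76, 0.65, 0.001, -0.0]
ft_force: [1.7, -0.2, -0.4]
width: 0.0146
```

Run:
```python
from h import *
plan([.52,.06,.25]);plan([*sel(.08,.03),.25])
snap("top","pics/t1.png");snap("side","pics/s1.png")
```

```text
d [-0.1455  0.093   0.0212] rv [ 0.    -0.001  0.034] t 1.35 F [ 1.7 -0.2 -0.4]
d [-0.1382  0.25    0.0213] rv [ 0.    -0.001  0.034] t 1.35 F [ 1.7 -0.2 -0.4]
```

View pics/s1.png

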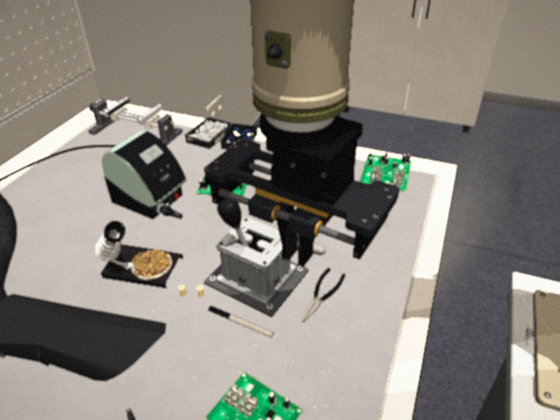

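View pics/t1.png

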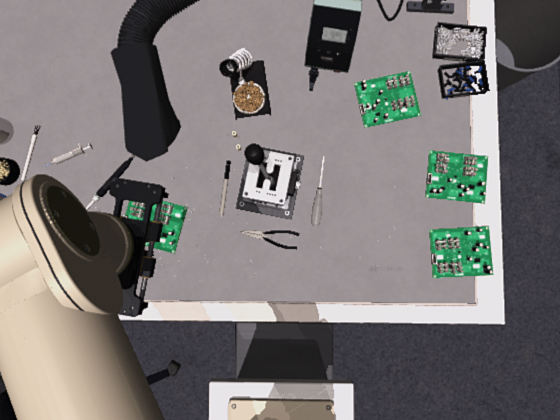

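Emit:
step_arm --increments '[[[-0.036,0.024,0.0],[0,0,0.01]],[[-0.073,0.047,0.005],[0,0,0.02]],[[-0.11,0.07,0.01],[0,0,0.034]],[[-0.138,0.11,0.015],[0,0,0.034]],[[-0.138,0.155,0.02],[0,0,0.034]]]'

```text
time: 1.95
ee_pos: [0.5844, 0.0474, 0.2532]
eef_rot: [0.775, 0.632, 0.001, 0.001]
ft_force: [-0.2, 0.8, 1.5]
width: 0.0005
```

Run:
```python
from h import *
plan([*sel(.088,.030),.25]);insel()
```

```text
d [0.0141 0.0989 0.0036] rv [ 0.004 -0.001 -0.012] t 1.95 F [-0.2  0.8  1.5]
tcp in sel [-0.0111  0.0171  0.2532]
```

Emit:
step_arm --increments '[[[0.004,0.03,0.0],[0,0,-0.004]],[[0.01,0.065,0.0],[0,0,-0.01]],[[0.014,0.099,0.004],[0,0,-0.012]],[[0.014,0.099,0.004],[0,0,-0.012]]]'

```text
time: 2.35
ee_pos: [0.6861, 0.0414, 0.2462]
eef_rot: [0.771, 0.637, -0.0, 0.001]
ft_force: [-0.9, -0.3, -0.5]
width: 0.0001
```

Run:
```python
from h import *
insel();plan([*sel(.088,.030),.15])
snap("side","pics/s2.png");snap("wrist","pics/w2.png")
```

```text
tcp in sel [0.09   0.0305 0.2462]
d [-0.0003 -0.0021  0.0962] rv [0.001 0.002 0.001] t 2.35 F [-0.9 -0.3 -0.5]
```

View pics/s2.png

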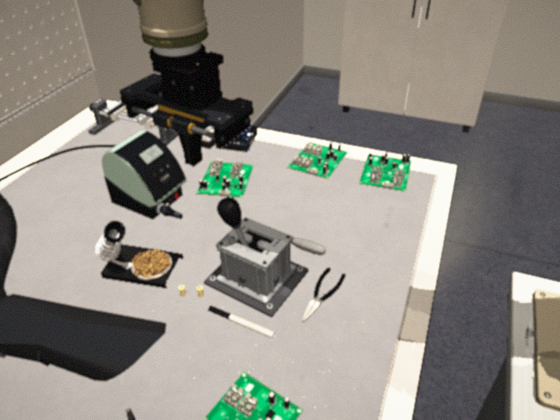

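View pics/w2.png

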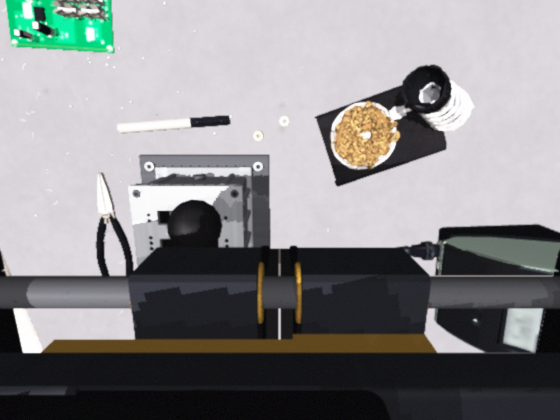

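Emit:
step_arm --increments '[[[0,-0.002,0.03],[0,0,0]],[[0,-0.002,0.065],[0,0,0]],[[0,-0.002,0.096],[0,0,0]],[[0,-0.002,0.096],[0,0,0]]]'

```text
time: 2.85
ee_pos: [0.6793, 0.0424, 0.149]
eef_rot: [0.771, 0.637, -0.002, -0.001]
ft_force: [-0.0, -0.1, -0.3]
width: 0.0006
```

Run:
```python
from h import *
insel();plan([*sel(.088,.030),.15])
snap("side","pics/s3.png");snap("top","pics/t3.png")
a=cv2.imread('pics/s3.png')[100:300,150:350]
b=cv2.imread('pics/t3.png')[90:290,180:380]
cv2.imwrite('pics/c3.png',cv2.resize(np.hstack([a,b]),None,fx=2,fy=2,interpolation=cv2.INTER_CUBIC))
```

```text
tcp in sel [0.0831 0.0302 0.149 ]
d [-0.0002  0.0049 -0.001 ] rv [-0.004  0.002  0.001] t 2.85 F [-0.  -0.1 -0.3]
```

View pics/c3.png

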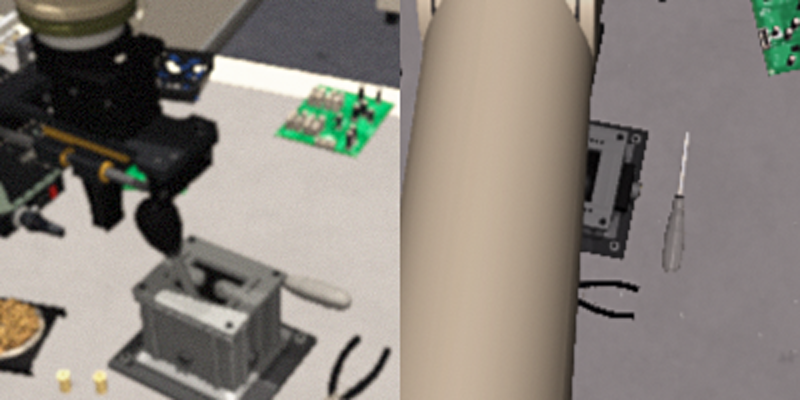

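Emit:
step_arm --increments '[[[0,-0.006,0.0],[0,0,0]],[[0,-0.013,0],[0,0,0]],[[0,-0.02,0],[0,0,0]],[[0,-0.027,0],[0,0,0]],[[0,-0.033,0],[0,0,0]]]'

```text
time: 3.45
ee_pos: [0.6496, 0.0485, 0.1547]
eef_rot: [0.771, 0.637, 0.002, 0.001]
ft_force: [1.8, -0.3, 2.3]
width: 0.0003
```

```bash
cat >> h.py <<'E'
def look(f,pts=False):
    insel(); s=snap("side",f)
    x0,y0,S=180,130,4
    im=cv2.resize(cv2.imread(f)[y0:y0+150,x0:x0+150],None,fx=S,fy=S,interpolation=cv2.INTER_CUBIC)
    # overlay predicted lever axes for b
    def lever(a,b,l): 
        p=np.array([l*np.sin(b),-l*np.sin(a)*np.cos(b),.025+l*np.cos(a)*np.cos(b)]); q=sel(p[0],p[1]); return [q[0],q[1],p[2]]
    for a,b,col in pts or []:
        for l in(.1,.118,.152,.175):
            u=(proj(s,lever(a,b,l))[0]-[x0,y0])*S; cv2.circle(im,(int(u[0]),int(u[1])),2,col,-1)
    cv2.imwrite(f.replace('.png','c.png'),im)
E
python3 - <<'E'
from h import *
look("pics/s4.png",[(-.195,.2,(0,0,255)),(-.195,.1,(0,255,0)),(-.195,0,(255,0,0))])
print(r.read_state()["ft_force"])
E
```

```text
tcp in sel [0.0528 0.0306 0.1547]
[2.06295211 0.0875344  1.55793795]
```

View pics/s4c.png

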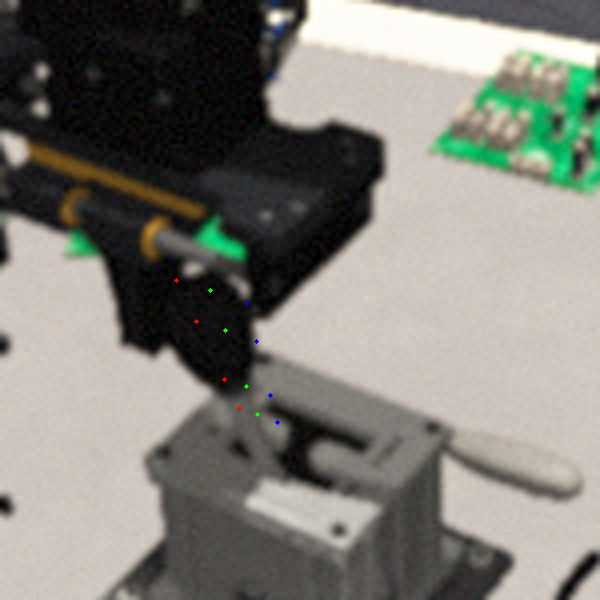

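Emit:
step_arm --increments '[[[0,-0.006,0.001],[0,0,0]],[[0,-0.012,0.002],[0,0,0]],[[0,-0.019,0.003],[0,0,0]],[[0,-0.019,0.003],[0,0,0]],[[0,-0.019,0.003],[0,0,0]]]'

```text
time: 4.0
ee_pos: [0.6299, 0.0524, 0.1512]
eef_rot: [0.771, 0.637, 0.001, 0.001]
ft_force: [0.9, -0.6, 0.2]
width: 0.0002
```

Run:
```python
from h import *
look("pics/s5.png",[(-.195,.03,(0,255,0)),(-.195,0,(255,0,0))])
print(r.read_state()["ft_force"])
```

```text
tcp in sel [0.0327 0.0306 0.1512]
[-0.36312488  0.28181933 -0.1730452 ]
```

View pics/s5c.png

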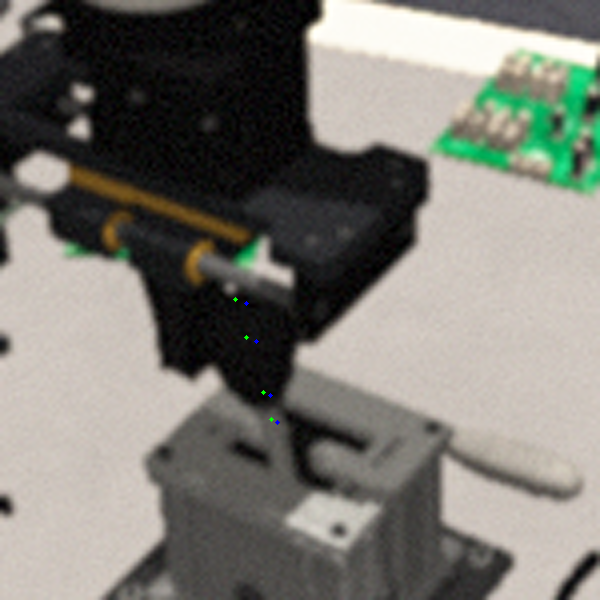

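Emit:
step_arm --increments '[[[0,0.016,0.0],[0,0,0]],[[0.022,0.018,0],[0,0,0]],[[0.047,0.018,0],[0,0,0]],[[0.047,0.0,0],[0,0,0]],[[0.047,-0.02,0],[0,0,0]]]'

```text
time: 4.55
ee_pos: [0.6189, 0.103, 0.1503]
eef_rot: [0.771, 0.637, 0.001, 0.001]
ft_force: [0.0, -0.4, -0.1]
width: 0.0007
```

Run:
```python
from h import *
look("pics/s6.png",[(-.195,.03,(0,255,0)),(-.195,0,(255,0,0)),(-.195,-.03,(0,0,255))])
snap("wrist","pics/w6.png")
```

```text
tcp in sel [0.0123 0.0782 0.1503]
```

View pics/s6c.png

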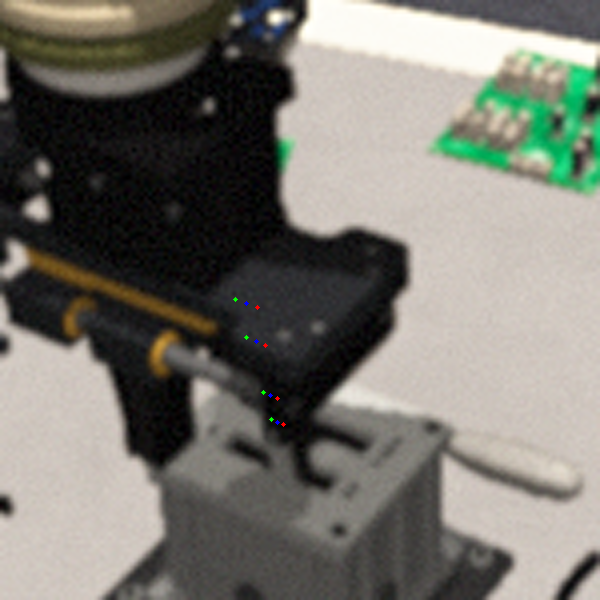

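View pics/w6.png

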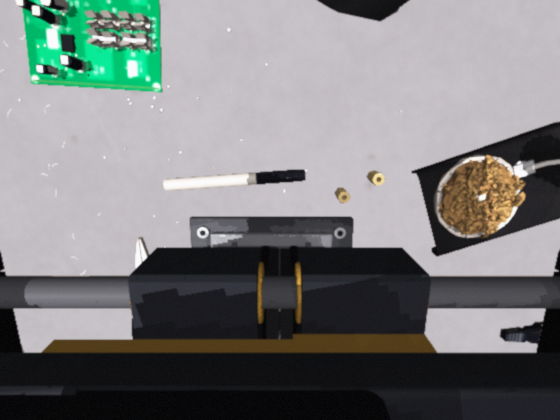

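Emit:
step_arm --increments '[[[0,-0.011,0.0],[0,0,0]],[[-0.01,-0.012,0],[0,0,0]],[[-0.02,-0.012,0],[0,0,0]],[[-0.03,-0.012,0],[0,0,0]],[[-0.038,-0.012,0],[0,0,0]]]'

```text
time: 5.15
ee_pos: [0.5993, 0.0664, 0.1511]
eef_rot: [0.771, 0.637, 0.001, 0.001]
ft_force: [0.2, 1.4, 2.2]
width: 0.0002
```

Run:
```python
from h import *
look("pics/s7.png",[(-.1,.0,(0,255,0)),(-.05,0,(255,0,0))])
print(r.read_state()["ft_force"])
```

```text
tcp in sel [-1.000e-04  3.860e-02  1.511e-01]
[ 0.52407967 -1.04799638  0.54174047]
```

View pics/s7c.png

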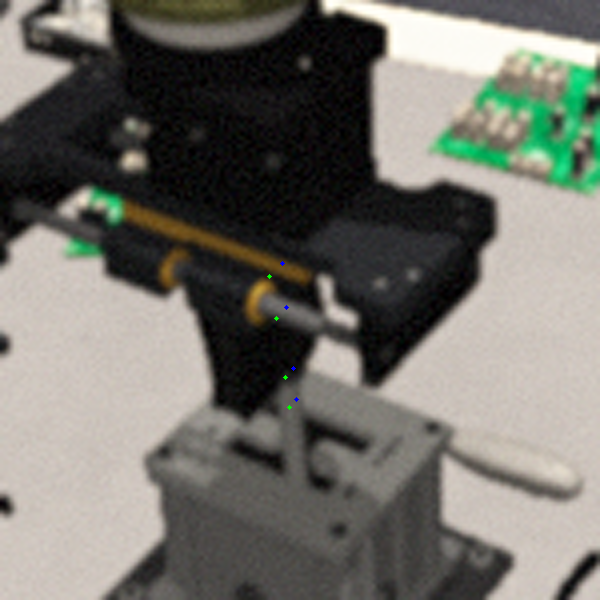

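Emit:
step_arm --increments '[[[-0.009,0,0.0],[0,0,0]],[[-0.018,0,0],[0,0,0]],[[-0.027,0,0],[0,0,0]],[[-0.036,0,0],[0,0,0]],[[-0.039,0,0],[0,0,0]]]'

```text
time: 5.7
ee_pos: [0.5912, 0.0254, 0.1509]
eef_rot: [0.772, 0.636, 0.001, 0.001]
ft_force: [1.1, 3.0, -2.5]
width: 0.0001
```

Run:
```python
from h import *
look("pics/s8.png",[(.15,.0,(0,255,0)),(.2,0,(255,0,0))])
print(r.read_state()["ft_force"])
```

```text
tcp in sel [-1.000e-04 -3.200e-03  1.509e-01]
[ 0.39800075  1.31595501 -1.24054612]
```

View pics/s8c.png

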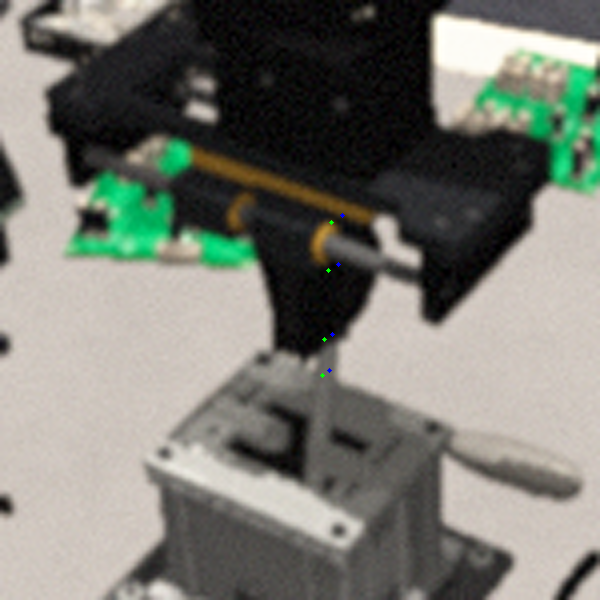

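Emit:
step_arm --increments '[[[0.018,0,0.0],[0,0,0]],[[0.02,-0.03,0],[0,0,0]],[[0.02,-0.06,0],[0,0,0]],[[0.0,-0.062,0],[0,0,0]],[[-0.024,-0.06,0],[0,0,0]]]'

```text
time: 6.25
ee_pos: [0.5274, 0.0156, 0.1509]
eef_rot: [0.77, 0.638, 0.001, 0.0]
ft_force: [0.3, -0.4, 0.2]
width: 0.0007
```

Run:
```python
from h import *
look("pics/s9.png",[(.195,.0,(0,255,0))])
print(r.read_state()["ft_force"])
```

```text
tcp in sel [-0.061  -0.0249  0.1509]
[-0.12564852 -5.48587475  0.0230922 ]
```

View pics/s9c.png

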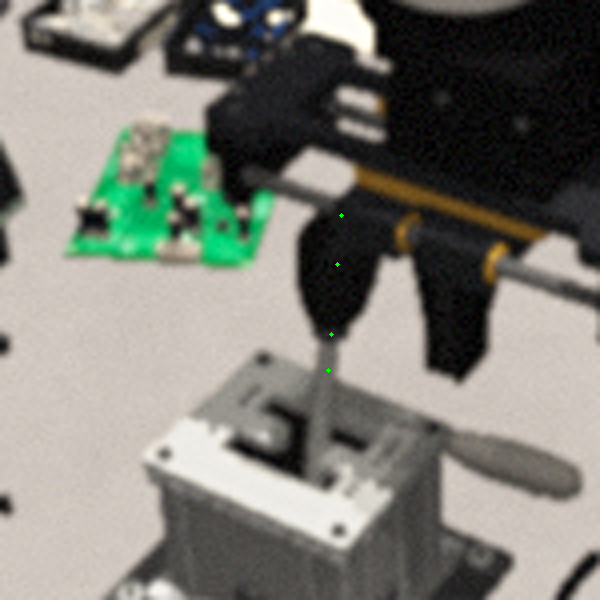

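Emit:
step_arm --increments '[[[-0.004,0.013,0.0],[0,0,0]],[[-0.005,0.025,0],[0,0,0]],[[-0.005,0.035,0],[0,0,0]],[[-0.005,0.045,0],[0,0,0]],[[-0.005,0.055,0],[0,0,0]]]'

```text
time: 6.8
ee_pos: [0.5812, -0.0052, 0.1511]
eef_rot: [0.772, 0.636, 0.0, 0.001]
ft_force: [-1.7, 0.8, 0.9]
width: 0.0002
```

Run:
```python
from h import *
look("pics/s10.png",[(.195,.2,(0,255,0)),(.195,.3,(0,0,255))])
print(r.read_state()["ft_force"])
```

```text
tcp in sel [-0.0042 -0.0352  0.1511]
[-0.82593455 -0.23581435  0.34704686]
```

View pics/s10c.png

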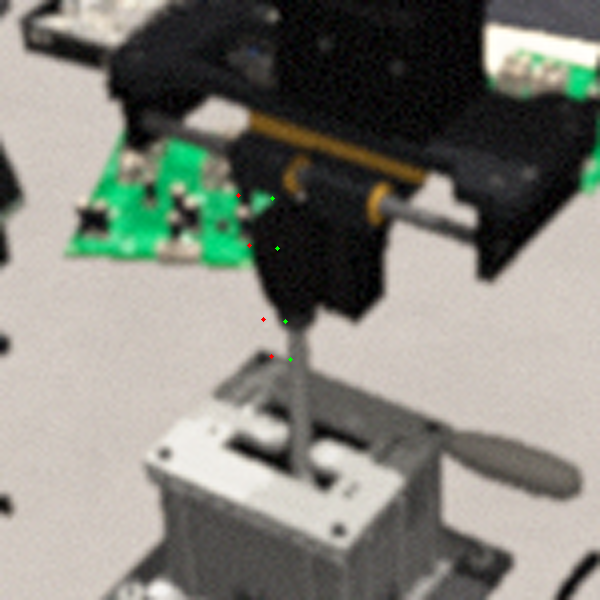

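Emit:
step_arm --increments '[[[0.002,0.004,0.0],[0,0,0]],[[0.003,0.008,0],[0,0,0]],[[0.004,0.012,0],[0,0,0]],[[0.004,0.015,0],[0,0,0]],[[0.004,0.015,0],[0,0,0]]]'

```text
time: 7.35
ee_pos: [0.5979, -0.0044, 0.151]
eef_rot: [0.772, 0.636, 0.0, 0.001]
ft_force: [-0.2, 0.2, -0.4]
width: 0.0008
```

Run:
```python
from h import *
look("pics/s11.png",[(.195,.265,(0,255,0)),(.195,.3,(0,0,255))])
print(r.read_state()["ft_force"])
```

```text
tcp in sel [ 0.012  -0.0312  0.151 ]
[-1.17800424  0.03243487 -0.01563036]
```

View pics/s11c.png

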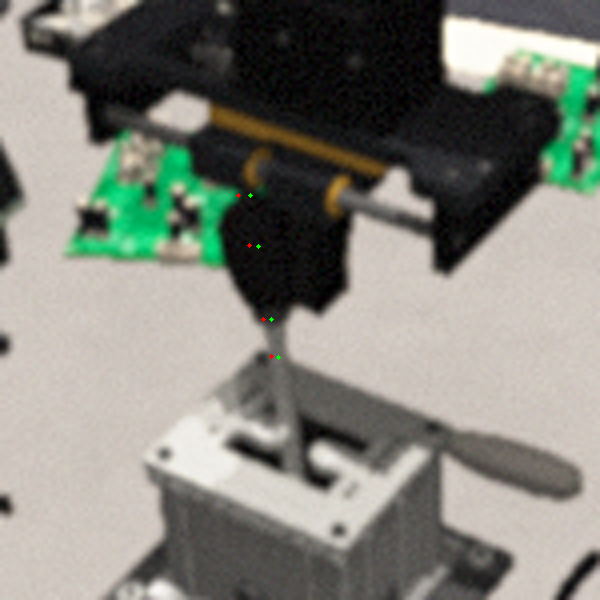

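Emit:
step_arm --increments '[[[0,0.002,0.0],[0,0,0]],[[0,0.004,0],[0,0,0]],[[0,0.005,0],[0,0,0]],[[0,0.005,0],[0,0,0]]]'

```text
time: 7.8
ee_pos: [0.6028, -0.0054, 0.1511]
eef_rot: [0.772, 0.636, 0.0, 0.001]
ft_force: [-1.0, -0.2, -1.2]
width: 0.0002
```

Run:
```python
from h import *
insel()
```

```text
tcp in sel [ 0.017  -0.0312  0.1511]
```

Emit:
step_arm --increments '[[[0,0.0015,0.0],[0,0,0]],[[0,0.003,0],[0,0,0]],[[0,0.003,0],[0,0,0]]]'

```text
time: 8.1
ee_pos: [0.6055, -0.0058, 0.1509]
eef_rot: [0.772, 0.636, 0.0, 0.001]
ft_force: [-2.8, 1.0, -0.2]
width: 0.0008
```

Run:
```python
from h import *
look("pics/s12.png",[(.195,.265,(0,255,0)),(.195,.3,(0,0,255))])
print(r.read_state()["ft_force"])
```

```text
tcp in sel [ 0.0198 -0.0312  0.1509]
[-4.07451344  0.80658227 -1.79339651]
```

View pics/s12c.png

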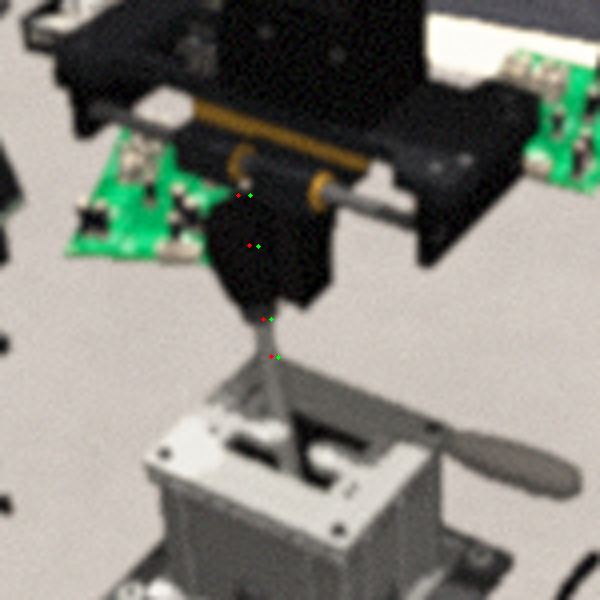

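Emit:
step_arm --increments '[[[0,0.001,0.0],[0,0,0]],[[0,0.002,0],[0,0,0]],[[0,0.002,0],[0,0,0]]]'

```text
time: 8.45
ee_pos: [0.6064, -0.006, 0.1506]
eef_rot: [0.772, 0.636, -0.001, 0.0]
ft_force: [-7.0, 0.9, 2.1]
width: 0.0005
```

Run:
```python
from h import *
insel()
```

```text
tcp in sel [ 0.0207 -0.0312  0.1506]
```

Emit:
step_arm --increments '[[[0,-0.02,0],[0,0,0]],[[0,-0.05,0],[0,0,0]],[[0,-0.08,-0.02],[0,0,0]],[[0,-0.11,-0.06],[0,0,0]],[[0,-0.13,-0.1],[0,0,0]]]'

```text
time: 8.95
ee_pos: [0.4777, 0.0188, 0.252]
eef_rot: [0.772, 0.635, -0.0, 0.0]
ft_force: [1.4, 0.3, 0.4]
width: 0.0004
```

Emit:
step_arm --increments '[[[0.04,0,0],[0,0,0]],[[0.08,0,0],[0,0,0]],[[0.12,0,0],[0,0,0]],[[0.16,0,0],[0,0,0]],[[0.16,0,0],[0,0,0]]]'

```text
time: 9.45
ee_pos: [0.5086, 0.1819, 0.2517]
eef_rot: [0.77, 0.638, 0.0, 0.0]
ft_force: [-1.3, -0.1, 0.4]
width: 0.0007
```

Run:
```python
from h import *
look("pics/s13.png",[(.195,.265,(0,255,0)),(.195,.3,(0,0,255))])
snap("top","pics/t13.png"); s=r.read_state();print(s["ft_force"],s["time"],s["joint_vel"])
a=cv2.imread('pics/t13.png')[100:300,180:400]
cv2.imwrite('pics/t13c.png',cv2.resize(a,None,fx=3,fy=3,interpolation=cv2.INTER_CUBIC))
```

```text
tcp in sel [-0.1109  0.1349  0.2517]
[ 0.27655486 -0.46939486  0.16387165] 9.55 [ 0.02266221 -0.0236401   0.03084898  0.01708543  0.00727861  0.00548127
  0.00453732]
```

View pics/s13c.png

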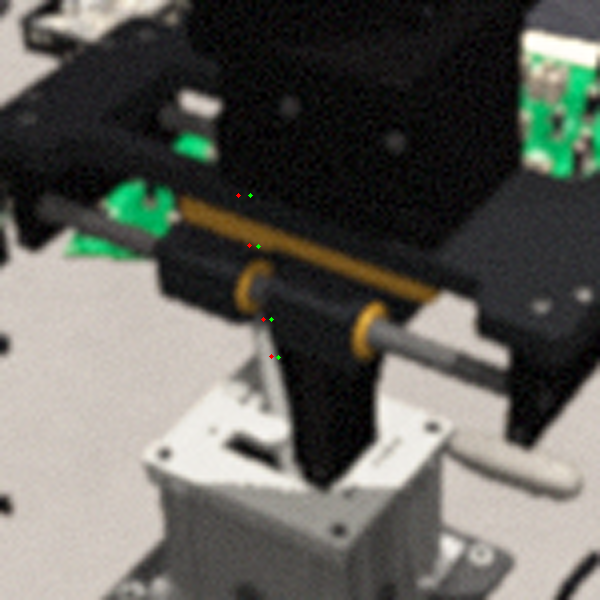

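View pics/t13c.png

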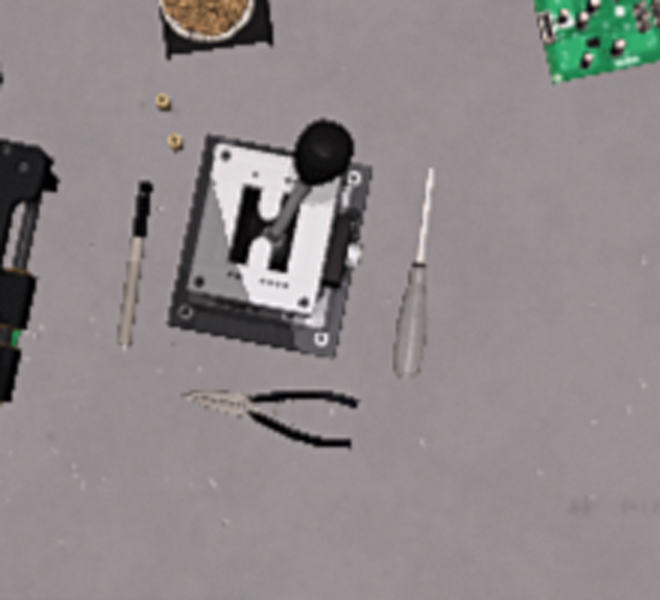

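Run:
```python
from h import *
t=snap("top","pics/t14.png")
for a in(.18,.21):
  for b in(.22,.265,.3,.32):
    l=.152;p=sel(l*np.sin(b),-l*np.sin(a)*np.cos(b)); print(a,b,np.round((proj(t,[p[0],p[1],.025+l*np.cos(a)*np.cos(b)])-[180,100])*3,1))
g=cv2.cvtColor(cv2.imread('pics/t14.png'),cv2.COLOR_BGR2GRAY)[138:164,276:300]
m=(g<45).astype('uint8'); n,lab,st,ce=cv2.connectedComponentsWithStats(m); i=1+st[1:,4].argmax(); print(st[i],(ce[i]+[276-180+.5,138-100+.5])*3)
```

```text
0.18 0.22 [[310.5 169. ]]
0.18 0.265 [[312.2 159.3]]
0.18 0.3 [[313.4 151.9]]
0.18 0.32 [[314.  147.8]]
0.21 0.22 [[317.2 170.5]]
0.21 0.265 [[318.8 160.9]]
0.21 0.3 [[319.9 153.5]]
0.21 0.32 [[320.5 149.4]]
[  1   2  21  22 320] [323.30625 153.35625]
```

Run:
```python
from h import *
print(r.close_job())
```

```text
the job is handed in; nothing more can be done
None
```

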